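# Fit the oak restraint post into its tight socket

## Task

Lift the oak post out of its parking rack and fit its steel spigot into the tight bore of the steel socket block on the restraint stand: lean the post by about 20 degrees so that one edge of the spigot goes into the bore first, then straighten it and slide it fully home until its collar sits on the block. Work gently by feel, never pressing on the stand with more than 30 N, leave the bottle, bowl and carton alone, and let go of the post.

Things in the scene. Friction and masses are not known exactly. Their poses are not given: they have to be found in the camera images.
- post_grip (a point): Centre of the post's square oak head (32 x 32 mm, 60 mm tall; z up along the post, x and y square to its faces): grasp here across either pair of faces. One rigid post, 0.2 to 0.4 kg. Below the head is a round steel collar (44 mm diameter, 30 to 35 mm below this point), then the steel spigot. The foot is 83 mm below this point, the top of the head 30 mm above.
- post_tip (a point): Centre of the flat foot of the post's round steel spigot (24 mm diameter, 48 mm long from foot to collar, 1 mm chamfer at the foot), on the post's axis; z points up the post.
- rack: Fixed oak parking block 120 x 90 x 60 mm (x, y, z), origin at the centre of its underside. The post starts hanging by its collar in the wide hole (30 mm in diameter, 55 mm deep) in the middle of its top, faces square with the rack to 0.3 rad.
- stand: Fixed oak foot board of the restraint stand, 240 x 130 x 25 mm (x, y, z), carrying a square steel socket block, 72 x 72 mm and 50 mm tall, firmly clamped in a slot along x; the block does not shift under the forces of the job. Origin at the centre of the board's underside, z up.
- socket (a point): Nominal centre of the mouth of the block's bore, level with the block's flat top, 75 mm above the table; axes as the stand's. The bore is upright, round, 25.2 mm diameter, 49 mm deep. The block may be clamped up to 11 mm to either side along x, so the true bore centre lies up to 11 mm off along x (not measured: feel or see it), and exactly on this point along y.
- bottle: Bystander: closed amber bottle, 60 mm in diameter, 140 mm tall, standing; origin at the centre of its underside.
- bowl: Bystander: small open steel bowl, 100 mm in diameter, 45 mm tall; origin at the centre of its underside.
- carton: Bystander: blue carton 100 x 150 x 50 mm (x, y, z); origin at the centre of its underside.
Mind the look-alikes: they are no part of the job. What is shaped like the part that bears post_grip but blue or purple is not meant.

How it is judged:
On the way:
1. the post, leaning by more than 0.2 rad, has one edge of its spigot inside the mouth of the bore (the centre of its foot less than 0.8 mm above the mouth) (angle between the z axis of post_tip and the z axis of socket, either way round above 0.2 rad and z of post_tip in the frame of socket between -0.012 and 0.0008 m and horizontal distance between post_tip and socket below 0.022 m), for 0.2 s.
At the end, for the whole second after the job is handed in: The post stands upright (to 0.05 rad) and still in the bore of the socket block, its collar down on the block to 2.5 mm, released (z of post_tip in the frame of socket below -0.0455 m and horizontal distance between post_tip and socket below 0.014 m and angle between the z axis of post_tip and the z axis of socket, either way round below 0.05 rad and angle between post_tip's own z axis and vertical below 0.05 rad and linear speed of post below 0.01 m/s); the robot touches nothing.
It fails at once if the stand or its block is pressed with more than 30 N by the post (contact force between post and stand above 30 N).
It fails at once if the stand or its block is pressed with more than 30 N by the robot (contact force between any of the fingers, the arm and stand above 30 N).
It fails at once if the bottle, the bowl or the carton is shifted by more than 15 mm (distance of any of bottle, bowl, carton from where it was at the start of the episode above 0.015 m).
It also fails if it takes over 72 s, if anything falls off the work surface, if the arm or the gripper's body presses on something with over 40 N, if the wrist force passes 120 N, or if a joint passes its speed limit or range.

## Robot

A 6-joint arm with a two-finger parallel gripper is mounted at the origin on the work surface. World frame = base frame: x ahead of the robot, y to its left, z up, the work surface at z = 0. Lengths are in m, angles in rad, forces in N, time in s.
With the tool pointing down it reaches from about 0.325 to 1 m from the base axis. Payload 5.1 kg.
Tool frame: the origin (TCP) lies midway between the tips of the shut fingers; the grasp point (between the pads) lies 19 mm behind it (arm.pinch_z is the distance from the TCP to the grasp point, in m); z points along the fingers, y is the line along which they close (so a half turn about z gives the same grasp; the last joint's range is limited). The gripper opens to 85 mm and grips with 20 to 120 N. Pads are 22 mm wide; open, the fingers measure 114 mm over their backs; the gripper's body (76 mm by 85 mm) begins 54 mm behind the grasp point. The pads swing forward as they close: fully open they stand 13 mm farther back than shut.
Start: joints at [-1.249, 0.124, 1.65, -0, 1.367, -0.083], TCP at [0.256, -0.597, 0.209] pointing down, gripper open.
Joint ranges: [-2.61, 2.61], [-1.02, 2.33], [0.03, 2.71], [-1.35, 4.49], [0.32, 2.68], [-2.91, 2.91]. Speed limits (rad/s): [2.57, 2.57, 3.14, 3.14, 3.14, 3.14].

## Interface

Orientations are given as a rotation vector (axis times angle).
In Python, from bench import get_state, vision, job, arm gives the robot as it stands.
- The arm moves only by the tool jog_arm, never from a script. Its argument "series" is a list of rows, each a list of 3 entries, a list of its own where there are three numbers: the shift along the tool's x, y, z as a fraction of full scale, then the turn about the tool's z as a fraction of full scale, then the gripper's target within -1 to 1 (fully open at 1, half-way at 0, shut at -1). A call has 1 to 12 rows; each row is the pose to reach, as a shift and turn from the pose commanded when the call began, along the tool's axes at that moment; what a row does not reach only later rows make up. Full scale, the value 1, is 30 cm for a shift and pi/2 rad for a turn. A row lasts 1/12 s, in which the tool goes at most 41.7 mm and 7.16 degrees, less where a joint would pass 70% of its speed; a pose out of reach is approached as far as the arm can. A call with a number of a shift or a turn outside -1 to 1 is refused whole. A call with a gripper value outside its range is refused whole. The fingers move at their own pace and stop on an object; "squeeze" is the grip in N (left out, the last holds). Time passes only in rows, so rows that repeat a pose let the fingers close. It gives the time, the measured TCP pose, the force, the opening and the grip force at its end, in the units of the state.
- get_state(): the state, without advancing time (a new reading comes with each control period).
- vision.capture(name): name is "side" or "top"; returns a dict with "frame" (420x560x3 uint8, blue, green, red), "fx", "fy", "cx", "cy" (pixels), "R" (3x3) and "t" (3): a world point X has camera coordinates R X + t. Camera axes: x right, y down, z forward; pixel columns grow to the right and rows downward; lengths in m; the calibration is good to about 2 mm. A picture is of the moment at which its call begins. There is no depth.
- job.sign_off(): hands the job in; it is judged then, once.
Trained networks look in a picture, given as the dict that the camera call returned (one of the last four; its "shot" number tells which), for a name from the list of things; names that differ only in an ending like _2 or _b are one class to them, and where a whole thing is asked for, a point or a joint stands for the part that bears it (a point fixed in the world has none). Each returns a list of dicts, best first, with "p" (0 to 1); they miss things now and then, are a little off and sometimes report something else, mostly with a low value. They report only what shows in the picture. A call takes as long as a camera call. They do not tell look-alikes from the thing itself.
- vision.boxes_of(picture, name): "centre" ([row, column] in pixels, amid what is visible of it).
- vision.outline_of(picture, name): "mask" (420x560 bool, what is visible of it) and "centre" ([row, column] in pixels, amid what is visible of it).
- vision.mark_of(picture, name): "centre" ([row, column] in pixels: a listed point, or the origin of a listed thing).
The state is a dict: "t": time; "qpos": joint angles; "joint_velocities": joint speeds; "tau": joint torques, N m; "eef_pos": TCP position; "orientation": TCP orientation; "ft_force": force on the tool from outside, world axes, zero at the start; "wrist_torque": the same for the moment, N m; "width": opening from 0.0 (shut) to 1.0 (fully open); "finger_force": force on a finger pad.
Only numpy, scipy, OpenCV 4.12 (cv2) and the standard library are available. Lean on these libraries where they do the work, as an engineer would, in place of code of your own. Each camera call takes 0.05 s, during which the arm holds its last target. There are 200 camera calls.

## Working session

There is one attempt and no reset: what is moved stays moved. The work goes in short steps, Python scripts to look and compute and a tool call to move; the robot and the scene stay as the last step left them, time stands still between calls to the robot, and variables do not carry over. Pictures are saved under pics/ and viewed, at most 10 in all, crops included, and the job is handed in when it is done.

Besides the shell and the picture viewer there is one more tool, called as name(argument=value, ...) on one line, values as JSON. jog_arm: Moves the arm, as the interface text tells. Shift numbers are shares of 30 cm and turn numbers shares of pi/2 rad, none past 1 either way. Its arguments: {"type":"object","properties":{"series":{"type":"array"},"squeeze":{"type":"number"}},"required":["series"]}

```bash
mkdir -p pics
python3 - <<'E'
from bench import get_state, vision, arm
import cv2,numpy as np
s=get_state();print(s['t'],s['eef_pos'],s['orientation'],s['width'],arm.pinch_z)
for n in('side','top'):
    p=vision.capture(n);cv2.imwrite(f'pics/{n}0.png',p['frame'])
    print(n,p['fx'],p['fy'],p['cx'],p['cy'],np.round(p['R'],4).tolist(),np.round(p['t'],4).tolist())
    for k in('post_grip','post_tip','rack','stand','socket','bottle','bowl','carton'):
        print(k,[(np.round(d['centre'],1).tolist(),round(d['p'],2)) for d in vision.mark_of(p,k)[:3]])
E
```

```text
0.0 [ 0.25577296 -0.59684775  0.20783236] [-3.07537439e+00 -6.31131690e-01  3.90057000e-04] 0.9978929404660392 0.0187
side 532.3144848787592 532.3144848787592 295.17182047311115 205.3865756704585 [[-0.9501, -0.312, 0.0051], [-0.2031, 0.6059, -0.7692], [0.2369, -0.7318, -0.639]] [0.5199, 0.1918, 1.3069]
post_grip [([143.4, 324.7], 0.64), ([168.8, 324.5], 0.6), ([198.5, 346.9], 0.59)]
post_tip [([221.4, 343.3], 0.96), ([194.5, 367.6], 0.8)]
rack [([190.5, 326.0], 0.76)]
stand [([276.1, 290.0], 0.97)]
socket [([256.7, 288.8], 0.62)]
bottle [([396.9, 289.0], 0.76), ([277.8, 288.8], 0.29)]
bowl [([223.3, 203.7], 0.74)]
carton [([150.5, 384.2], 0.65)]
top 474.350022346945 474.350022346945 276.291346816893 211.39160388054808 [[-0.0119, -0.9999, -0.0076], [-0.9989, 0.0122, -0.0444], [0.0445, 0.0071, -0.999]] [-0.0142, 0.5628, 1.5698]
post_grip [([222.2, 332.6], 0.72), ([264.8, 337.4], 0.58), ([207.5, 371.9], 0.45)]
post_tip [([260.6, 410.7], 0.24)]
rack [([225.5, 327.5], 0.63)]
stand [([227.1, 229.0], 0.84)]
socket [([220.6, 329.2], 0.68), ([225.0, 226.7], 0.66)]
bottle [([258.7, 134.8], 0.86)]
bowl [([146.3, 259.1], 0.56)]
carton [([256.0, 410.3], 0.66)]
```

View pics/side0.png

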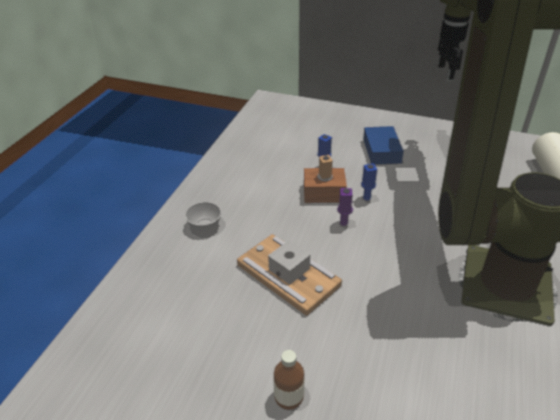

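View pics/top0.png

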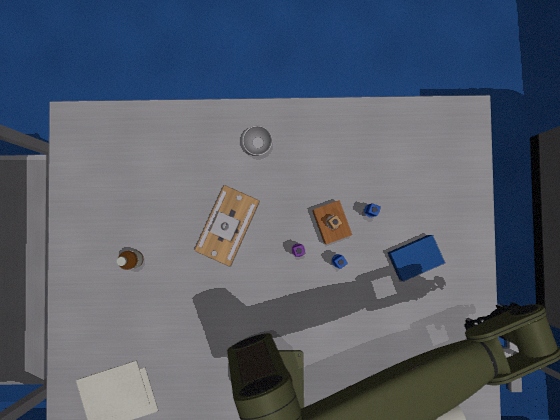

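Side view: the oak post stands in the rack at about (168,325), and the socket bore is at (256,289). Top view: the post is at (222,333) and the bore at (226,225). The blue and purple posts are the look-alikes. Next I'll measure in detail.

```bash
cat > h.py <<'E'
from bench import get_state, vision, arm, job
import cv2,numpy as np
from scipy.spatial.transform import Rotation as Rot
def unproj(p,rc,z):
    d=p['R'].T@np.array([(rc[1]-p['cx'])/p['fx'],(rc[0]-p['cy'])/p['fy'],1]); c=-p['R'].T@p['t']
    return c+d*(z-c[2])/d[2]
def proj(p,X):
    c=p['R']@np.asarray(X)+p['t']; return np.array([p['fy']*c[1]/c[2]+p['cy'],p['fx']*c[0]/c[2]+p['cx']])
def rectyaw(p,mask,z):
    r,c=np.nonzero(mask); k=cv2.convexHull(np.c_[c,r].astype(np.float32))[:,0]
    w=np.array([unproj(p,(b,a),z)[:2] for a,b in k],np.float32)
    (cx,cy),(w_,h_),a=cv2.minAreaRect(w*1000); return round(cx,1),round(cy,1),round(w_),round(h_),round(a,1)
E
python3 - <<'E'
from h import *
s=vision.capture('side');t=vision.capture('top')
for p,n in((s,'side'),(t,'top')):
    for k,z in(('post_grip',.095),('socket',.075),('stand',0.),('rack',0.),('bottle',0.),('bowl',0.),('carton',0.)):
        print(n,k,[(np.round(unproj(p,d['centre'],z)[:2],4).tolist(),round(d['p'],2)) for d in vision.mark_of(p,k)[:3]])
    for k,z in(('stand',.025),('rack',.06),('post_grip',.125)):
        print(n,k,[(rectyaw(p,d['mask'],z),np.round(d['centre'])) for d in vision.outline_of(p,k)[:3]])
a=cv2.resize(t['frame'][175:275,180:360],None,fx=4,fy=4,interpolation=cv2.INTER_CUBIC)
b=cv2.resize(s['frame'][140:310,230:380],None,fx=4,fy=4,interpolation=cv2.INTER_CUBIC)[:, :]
b=cv2.resize(b,(529,600)); cv2.imwrite('pics/ta.png',a);cv2.imwrite('pics/sb.png',b)
E
```

```text
side post_grip [([0.3965, -0.1979], 0.91), ([0.5245, -0.1885], 0.77), ([0.4387, -0.0817], 0.64)]
side socket [([0.5177, 0.1558], 0.7)]
side stand [([0.5232, 0.1462], 0.95)]
side rack [([0.5229, -0.2106], 0.98)]
side bottle [([0.4143, 0.4505], 0.68)]
side bowl [([0.7969, 0.0283], 0.69)]
side carton [([0.396, -0.4955], 0.55)]
side stand [((512.4, 149.0, 155, 250, 65.2), array([276., 291.]))]
side rack [((513.2, -167.3, 122, 159, 18.5), array([189., 323.])), ((502.6, 179.8, 148, 240, 65.6), array([276., 290.]))]
side post_grip [((421.9, -17.1, 38, 151, 10.2), array([204., 347.]))]
top post_grip [([0.4428, -0.0854], 0.61), ([0.5293, -0.1936], 0.6), ([0.5666, -0.3207], 0.53)]
top socket [([0.5156, 0.135], 0.8)]
top stand [([0.5084, 0.146], 0.83)]
top rack [([0.5267, -0.2017], 0.57), ([0.511, 0.1416], 0.35)]
top bottle [([0.4096, 0.4613], 0.56)]
top bowl [([0.7907, 0.0275], 0.7)]
top carton [([0.3978, -0.4705], 0.96)]
top stand [((517.9, 142.8, 132, 240, 66.0), array([229., 229.]))]
top rack [((524.0, -205.6, 42, 39, 89.3), array([222., 332.]))]
top post_grip [((437.6, -88.9, 34, 37, 89.2), array([250., 298.])), ((522.7, -196.7, 41, 42, 25.6), array([222., 332.])), ((558.3, -317.9, 50, 37, 89.3), array([209., 373.]))]
```

View pics/ta.png

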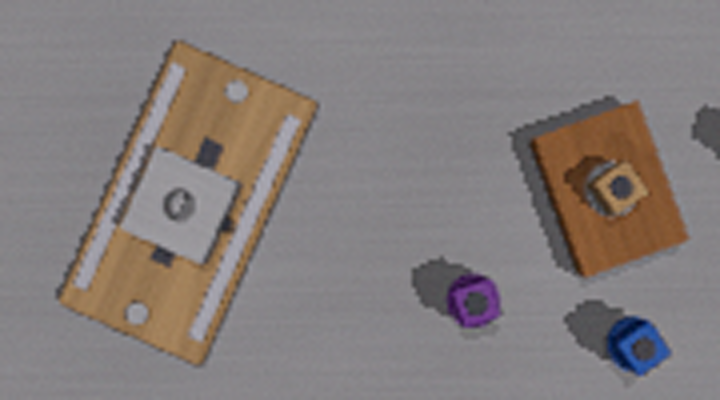

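View pics/sb.png

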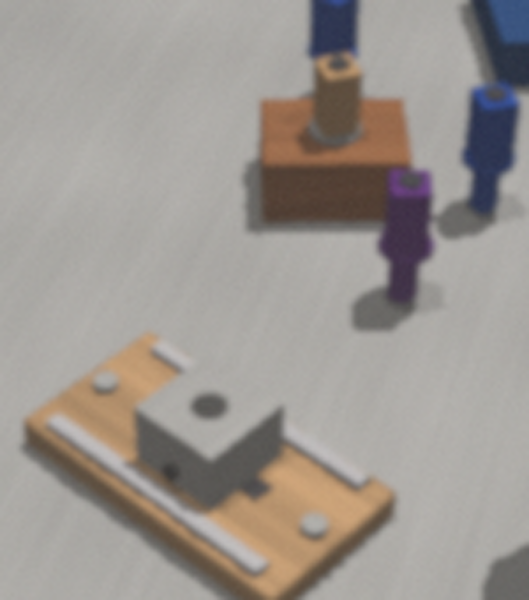

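Crops: the bore is at about (row 226, col 224.4) in the top view and (254.6, 289.1) in the side view. The post's top dot is at (221.4, 334.9) in top and (158.0, 326.3) in side. The rack yaw is about 21°, and the head yaw looks like about 33°.

Run:
```python
from h import *
s=vision.capture('side');t=vision.capture('top')
def dark(p,rc,r,thr):  # centroid of dark blob
    g=cv2.cvtColor(p['frame'],cv2.COLOR_BGR2GRAY).astype(float);a,b=int(rc[0]),int(rc[1])
    w=g[a-r:a+r+1,b-r:b+r+1]; print(w.astype(int).tolist() if thr is None else '')
    m=np.clip((np.percentile(w,85)-w)-thr,0,None); y,x=np.mgrid[a-r:a+r+1,b-r:b+r+1]; return (m*y).sum()/m.sum(),(m*x).sum()/m.sum()
for p,rc in((s,(254.6,289.1)),(t,(225.9,224.4))):
    c=dark(p,rc,6,25); print('bore',np.round(c,2),unproj(p,c,.075))
for p,rc in((s,(158.0,326.3)),(t,(221.4,334.9))):
    c=dark(p,rc,3,25); print('dot',np.round(c,2),unproj(p,c,.125))
# head mask in top
hsv=cv2.cvtColor(cv2.resize(t['frame'],None,fx=8,fy=8,interpolation=cv2.INTER_CUBIC),cv2.COLOR_BGR2HSV)
a,b=221*8,335*8; w=hsv[a-60:a+60,b-60:b+60]; print(w[60,::8].tolist())
for v in(135,150,165):
    m=((w[...,2]>v)&(w[...,0]<25)&(w[...,1]>50)).astype(np.uint8); k=cv2.findContours(m,0,2)[0]; k=max(k,key=cv2.contourArea)
    print(v,cv2.minAreaRect(k))
st=vision.outline_of(t,'stand')
print(unproj(t,(227.,229.),.025), rectyaw(t,st[0]['mask'],.025))
```

```text
bore [254.64 288.87] [0.5155684  0.14599959 0.075     ]

bore [225.77 223.91] [0.51581892 0.14681624 0.075     ]

dot [156.96 325.24] [ 0.52655668 -0.20716462  0.125     ]

dot [221.26 334.67] [ 0.52486135 -0.20193596  0.125     ]
[[16, 106, 65], [14, 133, 90], [16, 112, 152], [16, 111, 166], [15, 114, 150], [13, 88, 102], [113, 75, 68], [117, 36, 79], [127, 32, 71], [118, 43, 71], [3, 30, 85], [15, 107, 146], [16, 112, 166], [15, 123, 149], [13, 153, 123]]
135 ((65.17321014404297, 67.25440979003906), (80.39117431640625, 79.81079864501953), 55.75096893310547)
150 ((64.34614562988281, 66.76924133300781), (75.99392700195312, 75.16187286376953), 56.3099365234375)
165 ((98.63668060302734, 64.30623626708984), (34.897796630859375, 14.932430267333984), 73.0724868774414)
[0.51233107 0.13591076 0.025     ] (519.2, 144.6, 134, 239, 64.6)
```

```bash
cat >> h.py <<'E'
def plan(target,yawdeg=None):
    s=get_state();M=Rot.from_rotvec(s['orientation']).as_matrix()
    d=M.T@(np.asarray(target)-s['eef_pos'])/.3; yaw=np.degrees(np.arctan2(M[1,0],M[0,0]))
    tn=0 if yawdeg is None else -((yawdeg-yaw+180)%360-180)/90
    print('t',round(s['t'],2),'eef',np.round(s['eef_pos'],4),'yaw',round(yaw,2),'tilt',np.round(M[:,2],3),'q6',round(s['qpos'][5],2),'F',np.round(s['ft_force'],1),'-> shift',np.round(d,4),'turn',round(tn,4))
E
python3 -c "
from h import *
plan([.525,-.204,.209],34)
plan([.525,-.204,.073],34)"
```

```text
t 2.15 eef [ 0.256  -0.5975  0.2091] yaw 23.19 tilt [ 0.  0. -1.] q6 -0.08 F [ 0.6 -0.   0.2] -> shift [ 1.3409e+00 -8.5230e-01  4.0000e-04] turn -0.1201
t 2.15 eef [ 0.256  -0.5975  0.2091] yaw 23.19 tilt [ 0.  0. -1.] q6 -0.08 F [ 0.6 -0.   0.2] -> shift [ 1.3409 -0.8523  0.4538] turn -0.1201
```

jog_arm(series=[[[0.9,-0.57,0],-0.12,1],[[0.9,-0.57,0],-0.12,1],[[0.9,-0.57,0],-0.12,1],[[0.9,-0.57,0],-0.12,1],[[0.9,-0.57,0],-0.12,1],[[0.9,-0.57,0],-0.12,1],[[0.9,-0.57,0],-0.12,1],[[0.9,-0.57,0],-0.12,1],[[0.9,-0.57,0],-0.12,1]], squeeze=20)

```text
t: 2.9
eef_pos: [0.4392, -0.33, 0.2094]
orientation: [-3.001, -0.926, -0.003]
ft_force: [0.5, -0.2, -0.9]
width: 1.003
finger_force: 0.0
```

```bash
python3 -c "
from h import *
plan([.525,-.204,.209],34)"
```

```text
t 2.9 eef [ 0.4392 -0.33    0.2094] yaw 34.31 tilt [ 0.001  0.001 -1.   ] q6 0.23 F [ 0.5 -0.2 -0.9] -> shift [ 0.4729 -0.1856  0.0022] turn 0.0034
```

jog_arm(series=[[[0.47,-0.186,0],0,1],[[0.47,-0.186,0],0,1],[[0.47,-0.186,0],0,1],[[0.47,-0.186,0],0,1],[[0.47,-0.186,0],0,1],[[0.47,-0.186,0],0,1],[[0.47,-0.186,0],0,1]])

```text
t: 3.48
eef_pos: [0.5222, -0.2095, 0.2091]
orientation: [3.004, 0.918, -0.001]
ft_force: [-0.2, -0.3, -0.2]
width: 1.0
finger_force: 0.0
```

Run:
```python
from h import *
plan([.525,-.204,.073],34)
s=vision.capture('side');t=vision.capture('top')
a=cv2.resize(t['frame'][175:275,280:400],None,fx=4,fy=4); b=cv2.resize(s['frame'][80:220,270:400],None,fx=400/140,fy=400/140)
cv2.imwrite('pics/c.png',np.hstack([cv2.resize(a,(480,400)),cv2.resize(b,(318,400))]))
```

```text
t 3.48 eef [ 0.5222 -0.2095  0.2091] yaw 33.98 tilt [-0. -0. -1.] q6 0.5 F [-0.2 -0.3 -0.2] -> shift [ 0.0182 -0.01    0.4535] turn -0.0002
```

View pics/c.png

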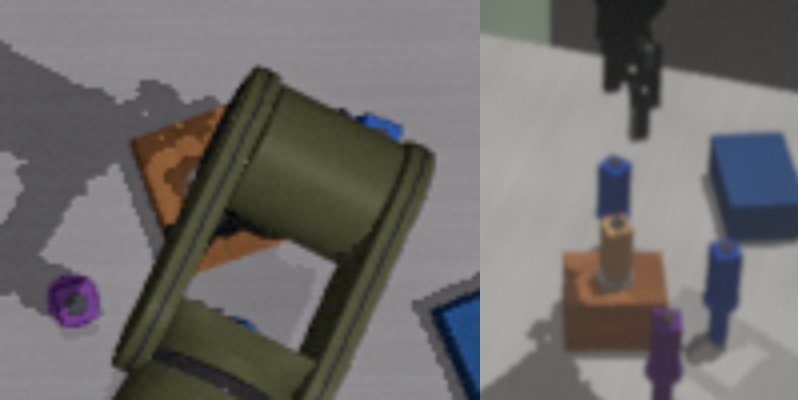

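The gripper hangs above the post in the side view (fingers at about (630,100), post at (617,250)), and the top view is covered by the arm. Now descending and closing.

jog_arm(series=[[[0.018,-0.01,0.1],0,1],[[0.018,-0.01,0.2],0,1],[[0.018,-0.01,0.3],0,1],[[0.018,-0.01,0.37],0,1],[[0.018,-0.01,0.42],0,1],[[0.018,-0.01,0.45],0,1],[[0.018,-0.01,0.453],0,1],[[0.018,-0.01,0.453],0,1]])

```text
t: 4.25
eef_pos: [0.525, -0.2041, 0.0733]
orientation: [-3.005, -0.917, 0.0]
ft_force: [0.3, -0.1, -0.0]
width: 0.999
finger_force: 0.0
```

jog_arm(series=[[[0,0,0],0,-1],[[0,0,0],0,-1],[[0,0,0],0,-1],[[0,0,0],0,-1],[[0,0,0],0,-1],[[0,0,0],0,-1],[[0,0,0],0,-1],[[0,0,0],0,-1],[[0,0,0],0,-1],[[0,0,0],0,-1]], squeeze=40)

```text
t: 5.08
eef_pos: [0.5258, -0.2034, 0.0742]
orientation: [3.004, 0.918, 0.001]
ft_force: [-1.5, 1.4, 5.6]
width: 0.367
finger_force: 43.4
```

```bash
python3 -c "
from h import *
plan([.525,-.204,.103],34)"
```

```text
t 5.08 eef [ 0.5258 -0.2034  0.0742] yaw 34.0 tilt [ 0.001 -0.    -1.   ] q6 0.51 F [-1.5  1.4  5.6] -> shift [-0.0032  0.0003 -0.0961] turn 0.0
```

jog_arm(series=[[[0,0,-0.04],0,-1],[[0,0,-0.08],0,-1],[[0,0,-0.117],0,-1],[[0,0,-0.117],0,-1],[[0,0,-0.117],0,-1]], squeeze=25)

```text
t: 5.5
eef_pos: [0.5261, -0.2038, 0.1097]
orientation: [3.003, 0.918, 0.003]
ft_force: [-0.3, 0.5, -2.9]
width: 0.368
finger_force: 42.4
```

jog_arm(series=[[[0.01,0,0],0,-1],[[0.02,0,0],0,-1],[[0.03,0,0],0,-1],[[0.04,0,0],0,-1],[[0.05,0,0],0,-1],[[0.05,0,0],0,-1]])

```text
t: 6.0
eef_pos: [0.5366, -0.1946, 0.1073]
orientation: [-3.003, -0.919, 0.006]
ft_force: [-4.2, -2.1, -1.8]
width: 0.371
finger_force: 42.2
```

jog_arm(series=[[[0.015,0,0],0,-1],[[0.03,0,0],0,-1],[[0.045,0,0],0,-1],[[0.055,0,0],0,-1],[[0.055,0,0],0,-1]])

```text
t: 6.42
eef_pos: [0.5502, -0.1854, 0.1068]
orientation: [-3.003, -0.919, 0.006]
ft_force: [-4.9, -2.8, -4.7]
width: 0.371
finger_force: 41.7
```

Run:
```python
from h import *
plan([.525,-.204,.103],34)
s=vision.capture('side')
cv2.imwrite('pics/d.png',cv2.resize(s['frame'][80:220,270:400],None,fx=4,fy=4,interpolation=cv2.INTER_CUBIC))
```

```text
t 6.42 eef [ 0.5502 -0.1854  0.1068] yaw 34.03 tilt [-0.004  0.001 -1.   ] q6 0.56 F [-4.9 -2.8 -4.7] -> shift [-0.1044  0.0044  0.013 ] turn 0.0003
```

View pics/d.png

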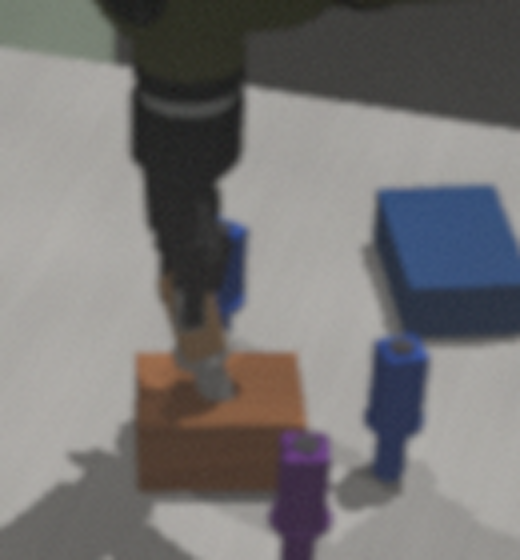

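The post now leans in the grip as intended: the spigot foot is in the rack hole at about (215,390) and the head is up and to the left. Lifting and carrying it to the stand.

jog_arm(series=[[[0,0,-0.1],0,-1],[[0,0,-0.2],0,-1],[[0,0,-0.31],0,-1],[[0,0,-0.31],0,-1],[[0,0,-0.31],0,-1]], squeeze=60)

```text
t: 6.88
eef_pos: [0.554, -0.1862, 0.2049]
orientation: [3.0, 0.917, 0.012]
ft_force: [-0.3, 0.1, -3.6]
width: 0.361
finger_force: 65.0
```

```bash
python3 -c "
from h import *
plan([.541,.135,.2],-24)"
```

```text
t 6.88 eef [ 0.554  -0.1862  0.2049] yaw 34.0 tilt [ 0.008 -0.002 -1.   ] q6 0.56 F [-0.3  0.1 -3.6] -> shift [ 0.5625 -0.9119  0.0139] turn 0.6444
```

jog_arm(series=[[[0.02,-0.04,0],0.03,-1],[[0.06,-0.1,0],0.09,-1],[[0.11,-0.18,0],0.15,-1],[[0.17,-0.27,0],0.21,-1],[[0.23,-0.37,0],0.28,-1],[[0.29,-0.47,0],0.35,-1],[[0.35,-0.57,0],0.42,-1],[[0.41,-0.67,0],0.49,-1],[[0.47,-0.76,0],0.55,-1],[[0.52,-0.84,0],0.6,-1],[[0.55,-0.89,0],0.63,-1],[[0.562,-0.912,0.014],0.644,-1]])

```text
t: 7.88
eef_pos: [0.5375, 0.1384, 0.1955]
orientation: [-3.072, 0.651, 0.002]
ft_force: [-0.9, -0.5, -3.8]
width: 0.365
finger_force: 64.7
```

jog_arm(series=[[[0,0,0.12],0,-1],[[0,0,0.12],0,-1],[[0,0,0.12],0,-1]])

```text
t: 8.13
eef_pos: [0.5353, 0.1353, 0.1567]
orientation: [3.071, -0.651, -0.012]
ft_force: [0.3, -0.9, -3.1]
width: 0.366
finger_force: 64.6
```

Run:
```python
from h import *
plan([.541,.135,.162],-24)
s=vision.capture('side');t=vision.capture('top')
for p in (s,t):
    for k in('post_grip','post_tip','socket'):
        print(k,[(np.round(d['centre'],1).tolist(),round(d['p'],2)) for d in vision.mark_of(p,k)[:4]])
a=cv2.resize(s['frame'][160:310,220:360],(560,600),interpolation=cv2.INTER_CUBIC)
cv2.imwrite('pics/e.png',a)
```

```text
t 8.13 eef [0.5353 0.1353 0.1567] yaw -23.95 tilt [-0.008 -0.001 -1.   ] q6 2.14 F [ 0.3 -0.9 -3.1] -> shift [ 0.0176 -0.0066 -0.0179] turn 0.0006
post_grip [([199.1, 346.7], 0.86), ([144.5, 322.5], 0.84), ([218.1, 284.7], 0.81), ([173.3, 371.3], 0.73)]
post_tip [([167.5, 322.6], 0.65), ([220.6, 343.0], 0.64), ([198.2, 366.0], 0.64)]
socket [([257.8, 285.1], 0.68)]
post_grip [([263.8, 337.5], 0.67), ([248.3, 300.4], 0.62), ([207.1, 369.8], 0.46)]
post_tip [([258.1, 133.9], 0.32)]
socket [([226.9, 225.3], 0.62)]
```

View pics/e.png

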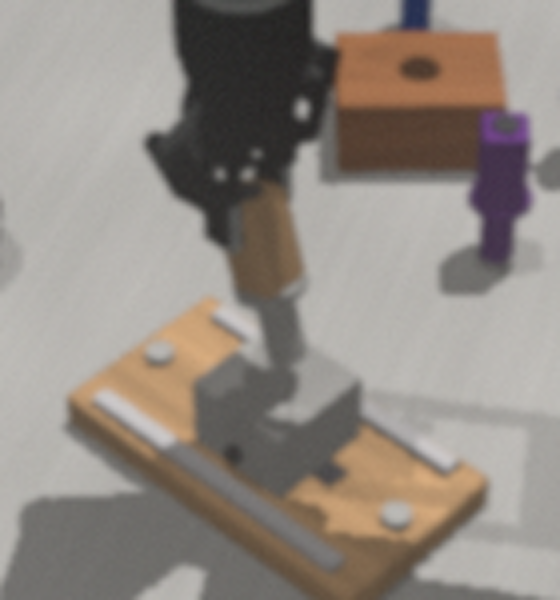

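Side crop: the leaning post hangs above the block, with its collar at about (277,297), its foot centre at about (287,357), and the head leaning up and to the left along the stand's +x. Now checking that against a predicted projection.

```bash
cat >> h.py <<'E'
def foot(tilt,s=None,gz=.0208,yaw=-24,L=.083):
    s=s or get_state(); y=np.radians(yaw);u=np.array([np.cos(y),np.sin(y),0])
    g=np.array(s['eef_pos'])+[0,0,gz]; a=np.sin(np.radians(tilt))*u+np.cos(np.radians(tilt))*np.array([0,0,1])
    return g-L*a, g-.035*a, g
E
python3 - <<'E'
from h import *
s=vision.capture('side')
for th in(14,17,20,23):
    f,c,g=foot(th); print(th,np.round(f,4),[np.round((proj(s,X)-[160,220])*4+1.5,0)[::-1] for X in(f,c,g)])
print(np.round((proj(s,[.5157,.1464,.075])-[160,220])*4)[::-1])
E
```

```text
14 [0.5204 0.1434 0.1023] [array([271., 343.]), array([255., 275.]), array([244., 225.])]
17 [0.5166 0.1451 0.1035] [array([276., 344.]), array([258., 276.]), array([244., 225.])]
20 [0.5128 0.1468 0.1048] [array([281., 346.]), array([260., 277.]), array([244., 225.])]
23 [0.5091 0.1484 0.1064] [array([286., 347.]), array([262., 277.]), array([244., 225.])]
[275. 379.]
```

Run:
```python
from h import *
s=vision.capture('side')
for d in vision.outline_of(s,'post_grip'):
    r,c=np.nonzero(d['mask'])
    print(np.round(d['centre'],1),round(d['p'],2),r.min(),r.max(),c.min(),c.max(),len(r))
    if abs(d['centre'][1]-285)<12:
        for k in range(r.min(),r.max()+1):
            q=c[r==k]; 
            if len(q): print(k,q.min(),q.max(),end='; ')
        print()
hsv=cv2.cvtColor(s['frame'],cv2.COLOR_BGR2HSV)
for k in range(214,254,2): print(k,' '.join('%d/%d'%(a,b) for a,b in hsv[k,274:302,1:]))
```

```text
[149.6 322.5] 0.91 134 167 318 331 384
[180.3 369.1] 0.9 165 200 361 376 383
[206. 345.] 0.68 188 225 338 353 436
214 9/54 4/59 7/72 6/83 21/86 57/90 83/98 85/102 88/99 87/100 86/98 87/100 90/99 90/110 95/118 95/124 86/127 60/136 30/154 13/171 9/178 9/179 10/178 10/178 9/178 11/178 9/176 10/179
216 15/50 18/58 4/70 12/82 23/87 51/90 81/98 87/103 89/103 86/101 90/99 85/96 89/100 88/107 93/118 96/122 97/124 76/131 40/146 20/167 10/177 9/179 10/178 9/177 10/178 11/179 10/177 9/177
218 13/61 13/61 0/69 9/82 18/86 57/89 79/97 86/101 88/102 89/103 89/100 90/99 87/100 87/106 91/112 94/122 93/124 87/126 60/137 29/157 13/172 9/179 9/178 12/177 9/177 9/177 9/180 10/180
220 14/130 23/101 26/87 26/88 43/89 67/92 82/96 83/101 85/105 87/103 89/100 87/100 83/98 84/100 91/107 93/115 93/123 90/125 75/130 39/149 18/169 11/178 10/179 9/179 7/178 9/178 10/179 10/179
222 17/162 33/132 59/104 74/96 80/96 83/98 82/99 86/101 87/103 86/104 88/102 88/101 88/98 88/101 87/108 92/114 94/120 93/124 89/126 56/137 30/160 13/173 10/179 9/178 7/177 9/180 10/181 9/180
224 12/174 18/152 44/121 77/99 86/98 87/97 84/100 
[... 2083 characters left out ...]
7 10/147 12/123 13/99 11/93 13/96 14/94 16/98 15/101 9/108 11/116 12/131 10/149 8/160 9/166 7/172 10/178 9/180 10/182
248 103/204 98/197 91/183 73/167 47/162 23/166 14/170 10/174 9/170 9/162 10/154 9/142 10/123 12/107 13/101 15/102 12/104 11/112 11/120 11/135 9/148 10/157 8/159 10/158 8/160 9/162 9/168 9/173
250 85/177 66/154 39/130 18/116 14/113 11/117 10/126 8/136 11/144 10/150 10/156 10/157 12/152 11/144 11/140 11/140 11/139 11/144 12/151 10/157 10/159 8/158 8/159 11/161 10/159 8/159 8/159 10/160
252 19/118 13/115 9/114 9/115 11/113 11/111 12/107 10/100 10/98 12/107 9/120 10/126 11/120 11/111 12/107 12/104 12/106 14/109 11/119 10/134 12/149 10/155 10/158 10/158 11/159 11/158 10/159 10/159
```

jog_arm(series=[[[-0.011,-0.003,0.02],0,-1],[[-0.011,-0.003,0.04],0,-1],[[-0.011,-0.003,0.06],0,-1],[[-0.011,-0.003,0.07],0,-1],[[-0.011,-0.003,0.07],0,-1],[[-0.011,-0.003,0.07],0,-1]])

```text
t: 9.18
eef_pos: [0.5353, 0.1375, 0.1395]
orientation: [3.073, -0.652, -0.002]
ft_force: [0.4, 0.1, -3.6]
width: 0.368
finger_force: 64.7
```

```bash
cat >> h.py <<'E'
def rel(th,bore=(.5157,.1464)):
    s=get_state();f,_,_=foot(th,s);d=f[:2]-bore;y=np.radians(-24);M=Rot.from_rotvec(s['orientation']).as_matrix()
    u=np.array([np.cos(y),np.sin(y)]);v=np.array([-u[1],u[0]]);F=s['ft_force']
    print('t',round(s['t'],2),'eef',np.round(s['eef_pos'],4),'foot u,v,z mm',np.round([d@u*1e3,d@v*1e3,(f[2]-.075)*1e3],2),'F u,v,z',np.round([F[:2]@u,F[:2]@v,F[2]],1),'tilt',np.round(M[:,2],3),'T',np.round(s['wrist_torque'],2))
E
python3 -c "
from h import *
rel(17)
vision.capture('top');rel(17)"
```

```text
t 9.18 eef [0.5353 0.1375 0.1395] foot u,v,z mm [-2.76 -0.18  5.94] F u,v,z [ 0.3  0.2 -3.6] tilt [-0.001 -0.    -1.   ] T [-0.04 -0.03  0.01]
t 9.23 eef [0.5356 0.1375 0.14  ] foot u,v,z mm [-2.5  -0.01  6.4 ] F u,v,z [ 0.3 -0.  -4. ] tilt [-0. -0. -1.] T [-0.01 -0.07 -0.04]
```

jog_arm(series=[[[0,0,0.004],0,-1],[[0,0,0.008],0,-1],[[0,0,0.012],0,-1],[[0,0,0.016],0,-1],[[0,0,0.018],0,-1],[[0,0,0.018],0,-1],[[0,0,0.018],0,-1]])

```text
t: 9.82
eef_pos: [0.5356, 0.1375, 0.1347]
orientation: [3.073, -0.652, -0.0]
ft_force: [-0.2, -0.9, -2.4]
width: 0.365
finger_force: 64.7
```

```bash
python3 -c "
from h import *
rel(17)"
```

```text
t 9.82 eef [0.5356 0.1375 0.1347] foot u,v,z mm [-2.52 -0.04  1.11] F u,v,z [ 0.2 -0.9 -2.4] tilt [-0. -0. -1.] T [-0.02 -0.04 -0.03]
```

jog_arm(series=[[[0,0,0.002],0,-1],[[0,0,0.004],0,-1],[[0,0,0.006],0,-1],[[0,0,0.006],0,-1],[[0,0,0.006],0,-1]], squeeze=30)

```text
t: 10.23
eef_pos: [0.5359, 0.1376, 0.1335]
orientation: [-3.073, 0.652, -0.001]
ft_force: [-0.0, 0.4, 0.4]
width: 0.36
finger_force: 65.0
```

```bash
python3 -c "
from h import *
rel(17)"
```

```text
t 10.23 eef [0.5359 0.1376 0.1335] foot u,v,z mm [-2.26  0.16 -0.12] F u,v,z [-0.2  0.4  0.4] tilt [ 0.001  0.    -1.   ] T [0.04 0.08 0.05]
```

Run:
```python
from h import *
W=[]
for i in range(6):
    s=vision.capture('side');q=get_state();W.append(np.r_[q['ft_force'],q['wrist_torque'],q['eef_pos']])
W=np.array(W);print(np.round(W.mean(0),4),np.round(W.std(0)[:6],3))
rel(17)
cv2.imwrite('pics/f.png',cv2.resize(s['frame'][200:290,240:340],(660,594),interpolation=cv2.INTER_CUBIC))
```

```text
[-0.0225 -0.1244  0.7692  0.057   0.0999 -0.0205  0.5359  0.1376  0.1334] [0.469 0.552 0.513 0.018 0.023 0.032]
t 10.53 eef [0.5359 0.1376 0.1333] foot u,v,z mm [-2.27  0.16 -0.25] F u,v,z [ 0.  -1.   1.4] tilt [ 0.001  0.    -1.   ] T [ 0.04  0.07 -0.03]
```

View pics/f.png

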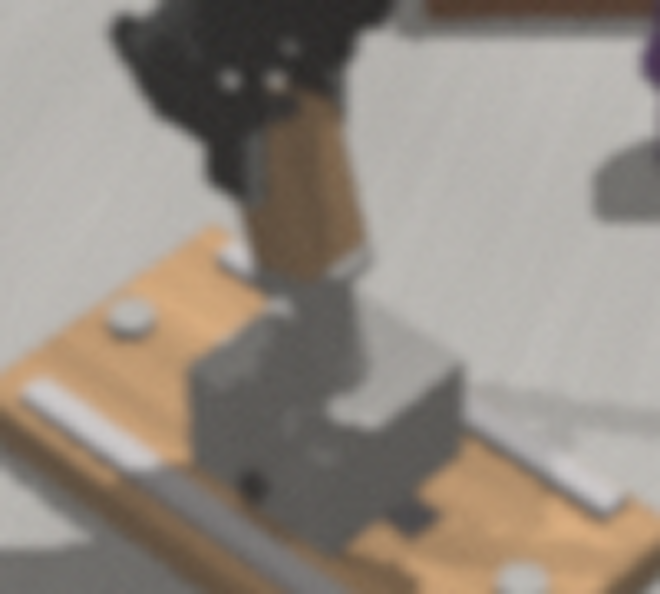

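The spigot foot sits at the bore at about (330,370) in the crop. The block hides how deep it is, so I'll go by feel. The wrench points to the upper (−u) edge touching, so I'll shift slightly toward +u.

jog_arm(series=[[[0.002,0,0],0,-1],[[0.004,0,0],0,-1],[[0.005,0,0],0,-1],[[0.005,0,0],0,-1],[[0.005,0,0],0,-1]])

```text
t: 10.95
eef_pos: [0.5369, 0.1368, 0.1329]
orientation: [3.073, -0.652, -0.0]
ft_force: [-1.1, -1.0, 1.8]
width: 0.361
finger_force: 65.3
```

```bash
cat >> h.py <<'E'
def avg(n=5):
    W=[]
    for i in range(n):
        vision.capture('side');q=get_state();W.append(np.r_[q['ft_force'],q['wrist_torque']])
    w=np.mean(W,0);c,s_=np.cos(np.radians(24)),np.sin(np.radians(24));R=np.array([[c,-s_,0],[s_,c,0],[0,0,1]])
    print('avg F uvz',np.round(R@w[:3],2),'T',np.round(R@w[3:],3))
E
python3 -c "
from h import *
avg();rel(17)"
```

```text
avg F uvz [-0.62 -0.93  0.98] T [-0.194  0.263  0.057]
t 11.2 eef [0.5369 0.1368 0.1329] foot u,v,z mm [-1.01 -0.13 -0.68] F u,v,z [-0.6 -1.4  0.8] tilt [-0. -0. -1.] T [-0.09  0.34  0.08]
```

jog_arm(series=[[[0,0,0.002],0,-1],[[0,0,0.004],0,-1],[[0,0,0.004],0,-1],[[0,0,0.004],0,-1]])

```text
t: 11.53
eef_pos: [0.5372, 0.1368, 0.1325]
orientation: [3.073, -0.652, 0.001]
ft_force: [-2.5, -0.6, 4.7]
width: 0.361
finger_force: 65.9
```

```bash
python3 -c "
from h import *
avg();rel(17)"
```

```text
avg F uvz [-1.51 -2.18  5.04] T [-0.453  0.572  0.076]
t 11.78 eef [0.5372 0.1368 0.1325] foot u,v,z mm [-0.77 -0.01 -1.05] F u,v,z [-1.3 -2.5  5.5] tilt [ 0. -0. -1.] T [-0.15  0.73  0.13]
```

jog_arm(series=[[[0,0.002,0],0,-1],[[-0.001,0.004,0],0,-1],[[-0.001,0.004,0],0,-1],[[-0.001,0.004,0],0,-1]])

```text
t: 12.12
eef_pos: [0.5369, 0.1363, 0.1324]
orientation: [-3.072, 0.652, -0.003]
ft_force: [-0.6, 1.1, 5.2]
width: 0.364
finger_force: 65.7
```

```bash
python3 -c "
from h import *
avg();rel(17)"
```

```text
avg F uvz [-0.65  0.89  5.59] T [ 0.205  0.302 -0.009]
t 12.37 eef [0.5369 0.1363 0.1324] foot u,v,z mm [-0.75 -0.6  -1.13] F u,v,z [-0.6  1.1  5.8] tilt [ 0.002  0.001 -1.   ] T [ 0.28  0.23 -0.04]
```

Run:
```python
from h import *
s=vision.capture('side')
y=np.radians(-24);U=np.array([np.cos(y),np.sin(y),0]);V=np.array([-U[1],U[0],0]);Z=np.array([0,0,1.])
ph=np.linspace(0,2*np.pi,721)
for th,f in((14,[.5204,.1434,.1023]),(17,[.5166,.1451,.1035]),(20,[.5128,.1468,.1048])):
    a=np.radians(th);ax=np.sin(a)*U+np.cos(a)*Z;e=np.cos(a)*U-np.sin(a)*Z
    out=[]
    P=[];
    for h,r in((0,.011),(.001,.012)):
        P+= [proj(s,np.array(f)+h*ax+r*(np.cos(q)*e+np.sin(q)*V)) for q in ph]
    P=np.array(P); k=P[:,0].argmax(); print(th,'bottom',np.round(P[k],1))
    for h in(.008,.012,.016,.02):  # silhouette edges at given heights -> interpolate to rows
        pass
    T=np.array([proj(s,np.array(f)+h*ax+.012*(np.cos(q)*e+np.sin(q)*V)) for h in np.linspace(0.002,.046,89) for q in ph[::4]])
    for r in(236,240,244):
        q=T[abs(T[:,0]-r)<.25,1]; print(r,np.round([q.min(),q.max()],1),end=' ')
    print()
    # collar bottom right/left extents
    C=np.array([proj(s,np.array(f)+.048*ax+.022*(np.cos(q)*e+np.sin(q)*V)) for q in ph]);print('collar bottom row',np.round(C[C[:,0].argmax()],1),'cols',np.round([C[:,1].min(),C[:,1].max()],1))
```

```text
14 bottom [248.  286.1]
236 [279.9 290.5] 240 [280.8 291.4] 244 [281.7 292.1] 
collar bottom row [233.8 280.9] cols [274.2 292.8]
17 bottom [248.4 287.1]
236 [280.6 291.3] 240 [281.7 292.4] 244 [282.8 293.3] 
collar bottom row [233.8 280.8] cols [274.8 293.3]
20 bottom [248.7 288. ]
236 [281.3 292.2] 240 [282.6 293.4] 244 [283.8 294.6] 
collar bottom row [233.8 280.7] cols [275.4 293.8]
```

jog_arm(series=[[[0.002,0,0],0,-1],[[0.004,-0.001,0],0,-1],[[0.004,-0.001,0],0,-1],[[0.004,-0.001,0],0,-1]])

```text
t: 12.75
eef_pos: [0.5375, 0.1359, 0.1321]
orientation: [-3.073, 0.652, 0.0]
ft_force: [-0.7, 0.1, 5.3]
width: 0.363
finger_force: 65.9
```

```bash
python3 -c "
from h import *
avg();rel(17)"
```

```text
avg F uvz [-1.48 -0.28  5.6 ] T [-0.001  0.579  0.004]
t 13.0 eef [0.5375 0.1359 0.1322] foot u,v,z mm [-0.06 -0.69 -1.41] F u,v,z [-1.5  0.1  5.9] tilt [ 0.  0. -1.] T [ 0.24  0.49 -0.02]
```

jog_arm(series=[[[0.002,0,0],0,-1],[[0.004,0,0],0,-1],[[0.005,0,0],0,-1],[[0.005,0,0],0,-1],[[0.005,0,0],0,-1]])

```text
t: 13.42
eef_pos: [0.5394, 0.1346, 0.1311]
orientation: [3.073, -0.652, 0.003]
ft_force: [2.2, -1.0, -0.3]
width: 0.361
finger_force: 65.0
```

```bash
python3 -c "
from h import *
avg();rel(17)"
```

```text
avg F uvz [ 3.75  0.35 -1.82] T [ 0.038 -0.948 -0.015]
t 13.67 eef [0.5391 0.1348 0.1313] foot u,v,z mm [ 1.88 -1.09 -2.25] F u,v,z [ 4.6 -0.1 -1.6] tilt [ 0.001 -0.001 -1.   ] T [-0.37 -0.98 -0.03]
```

jog_arm(series=[[[-0.003,0,0],0,-1],[[-0.006,0,0],0,-1],[[-0.009,0,0],0,-1],[[-0.012,0,0],0,-1],[[-0.014,0,0],0,-1],[[-0.014,0,0],0,-1]])

```text
t: 14.17
eef_pos: [0.5362, 0.1362, 0.1324]
orientation: [3.073, -0.652, 0.006]
ft_force: [4.6, -2.5, -0.9]
width: 0.362
finger_force: 64.9
```

```bash
python3 -c "
from h import *
avg();rel(17)"
```

```text
avg F uvz [ 6.04 -0.65 -0.57] T [-0.138 -1.47   0.023]
t 14.42 eef [0.5363 0.1362 0.1324] foot u,v,z mm [-1.34 -0.96 -1.13] F u,v,z [ 6.  -0.7 -1.2] tilt [ 0.004 -0.001 -1.   ] T [-0.75 -1.24  0.03]
```

jog_arm(series=[[[-0.004,0,0],0,-1],[[-0.008,0,0],0,-1],[[-0.012,0,0],0,-1],[[-0.016,0,0],0,-1],[[-0.02,0,0],0,-1],[[-0.02,0,0],0,-1]])

```text
t: 14.92
eef_pos: [0.5318, 0.1385, 0.1338]
orientation: [3.073, -0.652, 0.01]
ft_force: [6.4, -4.2, 1.9]
width: 0.363
finger_force: 65.1
```

```bash
python3 -c "
from h import *
avg();rel(17)"
```

```text
avg F uvz [ 6.76 -1.    2.27] T [-0.336 -1.625  0.04 ]
t 15.17 eef [0.5318 0.1384 0.1337] foot u,v,z mm [-6.29 -0.73  0.15] F u,v,z [ 7.5 -1.1  2.7] tilt [ 0.006 -0.002 -1.   ] T [-1.03 -1.34  0.05]
```

jog_arm(series=[[[-0.004,0,0],0,-1],[[-0.008,0,0],0,-1],[[-0.012,0,0],0,-1],[[-0.016,0,0],0,-1],[[-0.02,0,0],0,-1],[[-0.023,0,0],0,-1],[[-0.023,0,0],0,-1]])

```text
t: 15.75
eef_pos: [0.5265, 0.141, 0.135]
orientation: [3.073, -0.651, 0.014]
ft_force: [5.3, -4.4, 5.6]
width: 0.364
finger_force: 65.6
```

```bash
python3 -c "
from h import *
avg();rel(17)"
```

```text
avg F uvz [ 7.74 -2.18  5.79] T [-0.545 -1.748  0.049]
t 16.0 eef [0.5265 0.141  0.135 ] foot u,v,z mm [-12.2   -0.52   1.46] F u,v,z [ 7.2 -1.2  5.2] tilt [ 0.009 -0.002 -1.   ] T [-1.2  -1.39  0.07]
```

jog_arm(series=[[[-0.004,0.001,0],0,-1],[[-0.008,0.002,0],0,-1],[[-0.012,0.002,0],0,-1],[[-0.016,0.002,0],0,-1],[[-0.02,0.002,0],0,-1],[[-0.022,0.002,0],0,-1],[[-0.022,0.002,0],0,-1]])

```text
t: 16.58
eef_pos: [0.5205, 0.1438, 0.1362]
orientation: [-3.072, 0.652, -0.015]
ft_force: [4.4, -3.1, 10.5]
width: 0.363
finger_force: 66.2
```

Run:
```python
from h import *
avg();rel(17)
s=vision.capture('side')
cv2.imwrite('pics/g.png',cv2.resize(s['frame'][200:290,240:340],(660,594),interpolation=cv2.INTER_CUBIC))
```

```text
avg F uvz [ 5.03 -1.6  10.37] T [-0.349 -1.161  0.015]
t 16.83 eef [0.5203 0.1439 0.1362] foot u,v,z mm [-19.    -0.41   2.58] F u,v,z [ 5.  -1.1 11. ] tilt [ 0.009 -0.001 -1.   ] T [-0.83 -0.94  0.  ]
```

View pics/g.png

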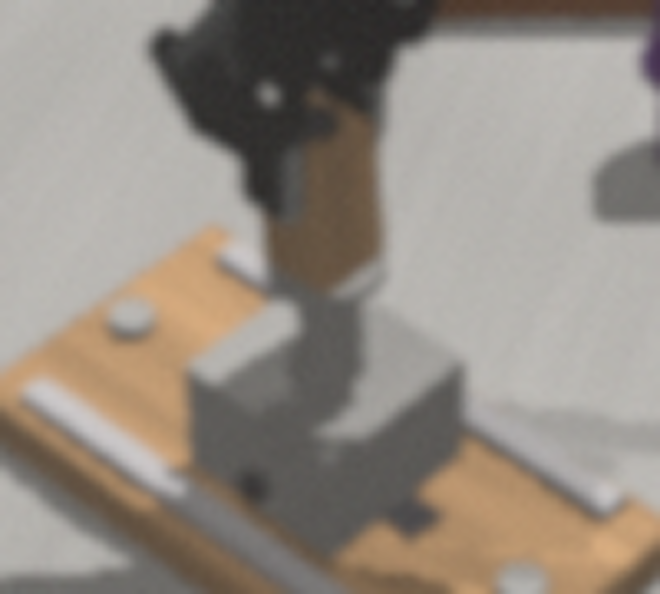

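The post is nearly upright (a few degrees of lean left), with its foot at the bore mouth around (330,385). Finishing the straightening next.

jog_arm(series=[[[-0.004,0.001,-0.003],0,-1],[[-0.008,0.002,-0.006],0,-1],[[-0.012,0.002,-0.006],0,-1],[[-0.014,0.002,-0.006],0,-1],[[-0.014,0.002,-0.006],0,-1]])

```text
t: 17.3
eef_pos: [0.5155, 0.1454, 0.1367]
orientation: [-3.072, 0.652, -0.011]
ft_force: [4.8, -2.1, 7.4]
width: 0.363
finger_force: 65.9
```

```bash
python3 -c "
from h import *
avg();rel(0)"
```

```text
avg F uvz [ 5.01 -0.01  7.22] T [ 0.004 -1.259  0.003]
t 17.55 eef [0.5155 0.1454 0.1367] foot u,v,z mm [ 0.2  -0.97 -0.53] F u,v,z [4.2 0.7 7.3] tilt [ 0.007  0.    -1.   ] T [-0.54 -1.16  0.  ]
```

jog_arm(series=[[[0.002,0,0],0,-1],[[0.004,0,0],0,-1],[[0.004,0,0.003],0,-1],[[0.004,0,0.006],0,-1],[[0.004,0,0.006],0,-1]])

```text
t: 17.97
eef_pos: [0.5163, 0.1452, 0.1365]
orientation: [-3.071, 0.652, -0.008]
ft_force: [0.7, -1.3, 15.9]
width: 0.361
finger_force: 67.2
```

```bash
python3 -c "
from h import *
avg();rel(0)"
```

```text
avg F uvz [ 1.19 -1.81 15.52] T [-0.454 -0.182  0.032]
t 18.22 eef [0.5162 0.1452 0.1364] foot u,v,z mm [ 0.98 -0.88 -0.78] F u,v,z [ 1.  -1.2 15.7] tilt [ 0.006  0.001 -1.   ] T [-0.5  -0.01  0.03]
```

jog_arm(series=[[[0,0,-0.006],0,-1],[[0.002,0,-0.006],0,-1],[[0.004,0,-0.006],0,-1],[[0.004,0,-0.006],0,-1],[[0.004,0,-0.006],0,-1]])

```text
t: 18.63
eef_pos: [0.5161, 0.1451, 0.1365]
orientation: [-3.071, 0.652, -0.004]
ft_force: [0.7, -0.5, 10.8]
width: 0.368
finger_force: 66.3
```

```bash
python3 -c "
from h import *
avg();rel(0)"
```

```text
avg F uvz [ 0.74 -0.   10.34] T [-0.058 -0.063 -0.024]
t 18.88 eef [0.5161 0.1451 0.1365] foot u,v,z mm [ 0.9  -1.01 -0.7 ] F u,v,z [ 0.1 -0.5 10.9] tilt [ 0.003  0.002 -1.   ] T [-0.1  -0.03 -0.02]
```

jog_arm(series=[[[0.002,0,0],0,-1],[[0.004,0,0],0,-1],[[0.006,0,0],0,-1],[[0.006,0,0],0,-1],[[0.006,0,0],0,-1]])

```text
t: 19.3
eef_pos: [0.5168, 0.1448, 0.1364]
orientation: [-3.071, 0.652, 0.001]
ft_force: [-2.2, 1.0, 12.7]
width: 0.366
finger_force: 66.5
```

```bash
python3 -c "
from h import *
avg();rel(0)"
```

```text
avg F uvz [-2.24 -0.41 11.83] T [-0.059  0.707 -0.016]
t 19.55 eef [0.5167 0.1448 0.1364] foot u,v,z mm [ 1.57 -1.01 -0.82] F u,v,z [-2.5 -0.3 12. ] tilt [-0.     0.002 -1.   ] T [ 0.18  0.66 -0.04]
```

jog_arm(series=[[[0.002,0,-0.003],0,-1],[[0.004,0,-0.003],0,-1],[[0.006,0,-0.003],0,-1],[[0.008,0,-0.003],0,-1],[[0.008,0,-0.003],0,-1],[[0.008,0,-0.003],0,-1]])

```text
t: 20.05
eef_pos: [0.5177, 0.1444, 0.1363]
orientation: [-3.07, 0.652, 0.006]
ft_force: [-3.4, 2.2, 10.1]
width: 0.365
finger_force: 66.3
```

```bash
python3 -c "
from h import *
avg();rel(0)"
```

```text
avg F uvz [-4.25  1.01 10.33] T [0.179 1.256 0.018]
t 20.3 eef [0.5176 0.1444 0.1362] foot u,v,z mm [ 2.57 -1.06 -0.95] F u,v,z [-4.7  0.3 10.4] tilt [-0.003  0.004 -1.   ] T [0.68 1.06 0.01]
```

jog_arm(series=[[[-0.001,-0.002,-0.003],0,-1],[[-0.002,-0.005,-0.003],0,-1],[[-0.006,-0.007,-0.002],0,-1],[[-0.01,-0.005,-0.002],0,-1],[[-0.011,-0.002,-0.001],0,-1],[[-0.01,0.002,-0.001],0,-1],[[-0.006,0.003,0],0,-1],[[-0.002,0.002,0],0,-1],[[-0.003,-0.001,0],0,-1],[[-0.006,-0.002,0],0,-1],[[-0.006,-0.002,0],0,-1],[[-0.006,-0.002,0],0,-1]])

```text
t: 21.3
eef_pos: [0.517, 0.1447, 0.1364]
orientation: [-3.072, 0.652, 0.002]
ft_force: [-2.2, -0.0, 9.5]
width: 0.361
finger_force: 66.3
```

```bash
python3 -c "
from h import *
avg();rel(0)"
```

```text
avg F uvz [-1.77 -0.7   9.18] T [-0.196  0.494  0.017]
t 21.55 eef [0.5171 0.1447 0.1364] foot u,v,z mm [ 1.92 -0.95 -0.81] F u,v,z [-1.1 -0.4  9.7] tilt [-0.001  0.002 -1.   ] T [0.   0.5  0.04]
```

Run:
```python
from h import *
F=[];
for i in range(6): s=vision.capture('side');F.append(cv2.cvtColor(s['frame'],cv2.COLOR_BGR2GRAY).astype(float))
g=np.mean(F,0)
print('cols',list(range(276,306)))
for r in range(236,268): print(r,' '.join('%3d'%x for x in g[r,276:306]))
b=np.array([.5157,.1464,.075]);ph=np.linspace(0,2*np.pi,361)
R=np.array([proj(s,b+.0126*np.array([np.cos(q),np.sin(q),0])) for q in ph]);print('bore rim rows',R[:,0].min(),R[:,0].max(),'cols',R[:,1].min(),R[:,1].max())
for h in(0,.01,.02,.03,.04): print(h,proj(s,b+[0,0,h]))
for d in([.001,0,0],[0,.001,0],[0,0,.001]): print(proj(s,b+d)-proj(s,b))
```

```text
cols [276, 277, 278, 279, 280, 281, 282, 283, 284, 285, 286, 287, 288, 289, 290, 291, 292, 293, 294, 295, 296, 297, 298, 299, 300, 301, 302, 303, 304, 305]
236 186 184 182 176 158 124  93  82  83  85  85  85  87  88  88  87  84  86  89  90  91  95 107 140 172 182 183 181 180 180
237 194 191 186 178 159 125  94  84  83  84  84  86  86  87  87  87  85  86  88  90  91  94 107 139 171 182 182 181 180 180
238 197 196 193 185 164 131  96  84  83  84  84  84  86  88  88  87  86  86  88  89  91  96 111 140 169 181 181 180 179 181
239 191 195 197 191 174 141 104  85  83  84  85  85  86  88  88  88  86  86  88  90  95 105 122 145 167 179 181 180 180 181
240 169 184 194 195 182 151 110  87  84  83  85  84  86  87  88  87  87  87  90  97 110 123 137 150 166 178 180 180 181 181
241 142 160 179 188 182 155 113  89  85  86  84  84  85  87  88  88  88  90  99 115 131 142 145 149 163 176 179 180 181 181
242 133 134 150 166 171 151 114  92  88  87  86  86  86  87  88  90  93 102 117 134 145 146 142 147 165 176 180 182 182 181
243 146 135 132 140 149 142 115  94  89  88  88  86  87  87  88  95 106 121 
[... 2656 characters left out ...]
 91  90  90  90  90  89  89  90  89  89  89  90  94 108 124 138 150 155 150 141 124 108  96  91  89  90  90  89  88  88
266  90  90  90  90  89  88  89  89  89  90  89  89  92 100 113 130 141 140 126 115 102  93  89  89  89  90  88  89  89  90
267  90  91  91  90  90  89  89  88  89  89  90  90  90  94 101 110 113 109 101  96  91  89  89  89  89  88  89  89  89  89
bore rim rows 251.0254602082972 258.50445281243117 cols 283.49959081913073 294.0295445009778
0 [254.73650822 288.76512946]
0.01 [251.75516968 288.75423163]
0.02 [248.74362314 288.74322338]
0.03 [245.70140714 288.73210303]
0.04 [242.62805077 288.72086884]
[-0.09400496 -0.39569422]
[ 0.28165265 -0.13410443]
[-0.29678745 -0.00108486]
```

The spigot edges (cols 286.35 to 296.0) show the foot now sitting about 8 mm toward −u of the bore, on top of the block. It was in the bore while leaning, but popped out as I straightened it. I'll lift slightly, shift toward +u, and measure again.

jog_arm(series=[[[0,0,-0.015],0,-1],[[0,0,-0.03],0,-1],[[0.01,0,-0.03],0,-1],[[0.02,0,-0.03],0,-1],[[0.02,0,-0.03],0,-1],[[0.02,0,-0.03],0,-1],[[0.02,0,-0.03],0,-1]])

```text
t: 22.43
eef_pos: [0.5225, 0.1414, 0.1428]
orientation: [3.073, -0.653, -0.002]
ft_force: [0.6, 1.2, -2.7]
width: 0.361
finger_force: 64.6
```

```bash
cat >> h.py <<'E'
def edges(rows,n=5,c0=291):
    F=[]
    for i in range(n): s=vision.capture('side');F.append(cv2.cvtColor(s['frame'],cv2.COLOR_BGR2GRAY).astype(float))
    g=np.mean(F,0)
    for r in rows:
        x=g[r,c0-14:c0+15];d=np.gradient(x)
        def sub(k): 
            w=np.abs(d[max(k-2,0):k+3]); return c0-14+(w*np.arange(max(k-2,0),k+3)[:len(w)]).sum()/w.sum()
        l=sub(6+d[6:14].argmin()); q=sub(14+d[14:23].argmax()); print(r,'L %.2f R %.2f mid %.2f'%(l,q,(l+q)/2),end=' | ')
    print(); return g,s
E
python3 - <<'E'
from h import *
avg();rel(0)
g,s=edges(range(238,258,2))
for r in range(228,268,2): print(r,' '.join('%3d'%x for x in g[r,274:304]))
E
```

```text
avg F uvz [ 0.14  0.14 -3.21] T [ 0.014 -0.027  0.013]
t 22.68 eef [0.5228 0.1415 0.1433] foot u,v,z mm [ 8.5  -1.54  6.14] F u,v,z [ 0.4 -0.  -3.1] tilt [-0. -0. -1.] T [ 0.02 -0.06  0.01]
238 L 281.44 R 292.05 mid 286.75 | 240 L 281.53 R 297.12 mid 289.32 | 242 L 282.74 R 294.24 mid 288.49 | 244 L 284.20 R 293.96 mid 289.08 | 246 L 284.54 R 294.13 mid 289.34 | 248 L 284.67 R 294.17 mid 289.42 | 250 L 283.72 R 294.35 mid 289.04 | 252 L 282.54 R 294.30 mid 288.42 | 254 L 283.18 R 294.08 mid 288.63 | 256 L 283.24 R 293.79 mid 288.51 | 
228 179 175 166 149 116  79  59  64  76  81  81  79  84  87  87  84  84  85  88  91  93  98 118 149 171 178 177 177 177 180
230 179 180 180 175 153 114  85  81  85  85  84  85  87  88  87  86  85  85  89  91  92  96 111 143 168 178 177 178 179 181
232 180 182 180 176 160 125  94  84  83  84  84  85  86  88  87  87  85  86  87  89  91  94 106 137 168 178 179 180 181 182
234 175 179 181 178 163 131  98  84  83  84  84  86  86  87  88  87  86  86  87  89  90  95 109 137 166 177 181 182 182 182
236 179 184 185 183 170 142 105  85  84  83  83  85  86  87  88
[... 1220 characters left out ...]
  94  90  90  91  91  91  91  90  93 106 130 149 156 158 158 158 158 159 160 160
258 110 112 112 112 112 113 112 111 109 104  97  91  90  90  90  92  90  94 108 131 150 157 158 158 159 159 160 160 160 153
260  99 103 108 112 110 106  99  94  94  94  94  90  90  89  90  91  95 110 133 151 157 159 159 160 160 160 157 150 137 119
262  92  92  93  97  97  95  91  89  90  90  90  90  90  92  96 109 127 145 155 158 159 160 161 160 154 142 122 104  94  91
264  92  91  90  90  89  89  88  89  89  89  91  89  94 107 122 135 147 157 163 163 162 159 149 135 116 101  92  90  89  90
266  90  91  90  90  90  90  89  88  88  89  88  89  90  93  96 100 105 114 119 120 121 117 104  94  90  90  90  89  89  89
```

jog_arm(series=[[[0.006,-0.0025,0.005],0,-1],[[0.006,-0.0025,0.01],0,-1],[[0.006,-0.0025,0.015],0,-1],[[0.006,-0.0025,0.02],0,-1],[[0.006,-0.0025,0.024],0,-1],[[0.006,-0.0025,0.024],0,-1],[[0.006,-0.0025,0.024],0,-1]])

```text
t: 23.52
eef_pos: [0.5248, 0.1415, 0.1361]
orientation: [3.073, -0.652, -0.0]
ft_force: [-0.9, -1.0, -3.7]
width: 0.36
finger_force: 64.6
```

```bash
python3 -c "
from h import *
avg();rel(0)"
```

```text
avg F uvz [-0.28  0.13 -2.69] T [-0.014 -0.044 -0.007]
t 23.77 eef [0.5249 0.1415 0.1363] foot u,v,z mm [10.43 -0.73 -0.85] F u,v,z [-0.5  0.5 -2.4] tilt [ 0.  0. -1.] T [-0.02 -0.06  0.04]
```

jog_arm(series=[[[0,0,0.002],0,-1],[[0,0,0.004],0,-1],[[0,0,0.006],0,-1],[[0,0,0.008],0,-1],[[0,0,0.008],0,-1]])

```text
t: 24.18
eef_pos: [0.5248, 0.1414, 0.1336]
orientation: [3.073, -0.652, -0.0]
ft_force: [0.9, 0.9, -4.0]
width: 0.364
finger_force: 64.6
```

```bash
python3 -c "
from h import *
avg();rel(0)"
```

```text
avg F uvz [ 0.3   0.35 -3.01] T [ 0.016 -0.017 -0.008]
t 24.43 eef [0.5249 0.1415 0.1339] foot u,v,z mm [10.41 -0.77 -3.34] F u,v,z [ 0.2 -1.  -3.2] tilt [ 0.  0. -1.] T [ 0.02 -0.01  0.01]
```

jog_arm(series=[[[0,0,0.003],0,-1],[[0,0,0.006],0,-1],[[0,0,0.009],0,-1],[[0,0,0.012],0,-1],[[0,0,0.012],0,-1]])

```text
t: 24.85
eef_pos: [0.5247, 0.1414, 0.1299]
orientation: [3.073, -0.652, -0.0]
ft_force: [-0.8, 0.3, -3.0]
width: 0.364
finger_force: 64.6
```

```bash
python3 -c "
from h import *
avg();rel(0)"
```

```text
avg F uvz [-0.04  0.08 -2.82] T [ 0.016 -0.011 -0.009]
t 25.1 eef [0.5249 0.1415 0.1303] foot u,v,z mm [10.4  -0.75 -6.91] F u,v,z [-0.9  0.6 -2.5] tilt [ 0.  0. -1.] T [ 0.03 -0.03  0.  ]
```

The spigot is now freely in the bore. To be sure of the leaning stage, I'll push toward +u so the rim leans the post again while the foot stays shallow.

jog_arm(series=[[[0.004,0,0.003],0,-1],[[0.008,0,0.003],0,-1],[[0.012,0,0.003],0,-1],[[0.016,0,0.003],0,-1],[[0.02,0,0.003],0,-1],[[0.02,0,0.003],0,-1]])

```text
t: 25.6
eef_pos: [0.5288, 0.1396, 0.1289]
orientation: [-3.073, 0.653, 0.008]
ft_force: [-5.9, 3.0, 0.7]
width: 0.364
finger_force: 64.9
```

```bash
python3 -c "
from h import *
avg(3);rel(0);edges(range(240,254,2),3)"
```

```text
avg F uvz [-5.41 -0.18 -0.16] T [0.025 1.386 0.007]
t 25.75 eef [0.5287 0.1397 0.1288] foot u,v,z mm [14.62 -0.86 -8.37] F u,v,z [-5.   0.3 -1. ] tilt [-0.005  0.001 -1.   ] T [0.62 1.27 0.02]
240 L 287.05 R 295.73 mid 291.39 | 242 L 282.71 R 296.17 mid 289.44 | 244 L 285.26 R 295.04 mid 290.15 | 246 L 282.24 R 292.37 mid 287.31 | 248 L 282.30 R 292.43 mid 287.36 | 250 L 281.84 R 292.74 mid 287.29 | 252 L 281.76 R 293.18 mid 287.47 |
```

jog_arm(series=[[[0.004,0,0],0,-1],[[0.008,0,0],0,-1],[[0.012,0,0],0,-1],[[0.016,0,0],0,-1],[[0.02,0,0],0,-1],[[0.024,0,0],0,-1],[[0.024,0,0],0,-1]])

```text
t: 26.48
eef_pos: [0.5349, 0.1368, 0.1284]
orientation: [-3.073, 0.653, 0.01]
ft_force: [-6.0, 3.7, -1.5]
width: 0.362
finger_force: 64.9
```

```bash
python3 -c "
from h import *
avg(3);rel(0)"
```

```text
avg F uvz [-6.43  0.13 -1.25] T [0.026 1.508 0.025]
t 26.63 eef [0.5349 0.1368 0.1284] foot u,v,z mm [21.41 -0.99 -8.78] F u,v,z [-6.8  0.2 -1.8] tilt [-0.006  0.001 -1.   ] T [0.64 1.39 0.04]
```

jog_arm(series=[[[0.004,0,0],0,-1],[[0.008,0,0],0,-1],[[0.012,0,0],0,-1],[[0.016,0,0],0,-1],[[0.016,0,0],0,-1],[[0.016,0,0],0,-1]])

```text
t: 27.13
eef_pos: [0.539, 0.1349, 0.128]
orientation: [-3.073, 0.653, 0.01]
ft_force: [-5.6, 2.5, -2.6]
width: 0.365
finger_force: 64.8
```

Run:
```python
from h import *
avg(3);rel(0)
g,s=edges(range(246,254,2),4,288)
for r in range(208,254,3): print(r,' '.join('%3d'%x for x in g[r,264:302]))
```

```text
avg F uvz [-6.36  0.5  -2.67] T [ 0.076  1.503 -0.012]
t 27.28 eef [0.539  0.1349 0.128 ] foot u,v,z mm [25.95 -1.05 -9.18] F u,v,z [-6.4 -0.  -2.8] tilt [-0.006  0.001 -1.   ] T [ 0.67  1.36 -0.04]
246 L 279.67 R 291.80 mid 285.74 | 248 L 279.04 R 292.05 mid 285.54 | 250 L 279.15 R 292.22 mid 285.68 | 252 L 279.03 R 292.86 mid 285.94 | 
208  49  49  52  57  56  52  48  46  45  47  47  46  45  46  45  45  48  59  69  67  53  48  44  45  45  42  44  61  98 141 169 177 177 177 178 178 177 178
211  48  46  47  47  46  47  47  48  60  70  68  55  48  46  50  65  85  88  70  51  44  44  46  48  55  62  80 119 157 174 176 176 177 177 178 176 175 176
214  48  48  46  47  48  48  47  50  62  79  80  62  48  46  52  66  79  79  70  66  64  63  60  55  57  67  89 128 163 176 175 177 177 177 176 175 175 176
217  53  49  47  48  46  47  47  48  47  47  46  46  46  46  48  51  54  54  56  65  73  82  88  92  94  92  99 129 163 175 177 176 175 175 175 176 176 176
220 165 148 121  92  71  52  49  47  47  47  47  49  54  59  65  71  78  80  82  83  85  87  88  97 103 108 124 152 171 177 176 176 175 
[... 1035 characters left out ...]
  86  88  90  95 108 124 136 140 137 133 141 160 175 182 182 183 185 183 183
244 176 175 174 172 171 171 171 173 170 168 166 163 158 147 129 112  97  91  90  91  92  91  92  92  92  94  99 116 140 156 164 170 176 181 183 182 182 181
247 170 172 175 177 177 176 175 174 173 173 172 171 166 158 145 128 105  93  89  88  89  91  92  90  91  91  93 104 128 149 158 157 157 159 163 166 173 179
250 157 161 165 168 169 172 175 176 173 166 154 138 122 113 107  99  93  91  89  89  89  91  92  91  92  91  92  99 118 140 153 157 158 158 158 158 158 159
253 155 155 156 157 157 153 146 135 121 114 111 112 110 105  95  91  92  90  90  90  90  90  91  93  92  91  94 100 108 118 136 151 157 158 158 157 157 158
```

jog_arm(series=[[[-0.004,0,0],0,-1],[[-0.008,0,0.001],0,-1],[[-0.012,0,0.002],0,-1],[[-0.016,0,0.003],0,-1],[[-0.02,0,0.004],0,-1],[[-0.024,0,0.005],0,-1],[[-0.028,0,0.006],0,-1],[[-0.028,0,0.006],0,-1]])

```text
t: 28.15
eef_pos: [0.5359, 0.1368, 0.1289]
orientation: [3.073, -0.652, 0.01]
ft_force: [4.3, -3.2, -2.4]
width: 0.364
finger_force: 64.7
```

```bash
python3 -c "
from h import *
avg(3);rel(0)"
```

```text
avg F uvz [ 5.75 -0.81 -2.42] T [-0.231 -1.374  0.002]
t 28.3 eef [0.5359 0.1368 0.1289] foot u,v,z mm [22.41 -0.56 -8.25] F u,v,z [ 5.7 -0.1 -2.4] tilt [ 0.006 -0.002 -1.   ] T [-0.81 -1.15 -0.04]
```

jog_arm(series=[[[-0.004,0,0.002],0,-1],[[-0.008,0,0.004],0,-1],[[-0.012,0,0.006],0,-1],[[-0.016,0,0.008],0,-1],[[-0.02,0,0.01],0,-1],[[-0.024,0,0.01],0,-1],[[-0.028,0,0.01],0,-1],[[-0.028,0,0.01],0,-1]])

```text
t: 28.97
eef_pos: [0.5293, 0.1399, 0.1271]
orientation: [3.073, -0.652, 0.015]
ft_force: [4.2, -4.5, 1.1]
width: 0.365
finger_force: 64.9
```

```bash
python3 -c "
from h import *
avg(3);rel(0)"
```

```text
avg F uvz [ 6.46 -1.7   0.55] T [-0.408 -1.652  0.015]
t 29.12 eef [0.5294 0.1399 0.1271] foot u,v,z mm [ 15.14  -0.41 -10.1 ] F u,v,z [ 5.8 -2.5  0.6] tilt [ 0.009 -0.002 -1.   ] T [-1.06 -1.35  0.04]
```

jog_arm(series=[[[-0.004,0.001,0.002],0,-1],[[-0.008,0.001,0.004],0,-1],[[-0.012,0.001,0.006],0,-1],[[-0.016,0.001,0.008],0,-1],[[-0.02,0.001,0.01],0,-1],[[-0.024,0.001,0.012],0,-1],[[-0.026,0.001,0.013],0,-1],[[-0.026,0.001,0.013],0,-1]])

```text
t: 29.78
eef_pos: [0.5223, 0.1428, 0.1233]
orientation: [3.073, -0.652, 0.015]
ft_force: [6.0, -4.9, 0.4]
width: 0.36
finger_force: 64.8
```

```bash
python3 -c "
from h import *
avg(3);rel(0)"
```

```text
avg F uvz [ 7.17 -1.36  0.42] T [-0.347 -1.722  0.016]
t 29.93 eef [0.5224 0.1429 0.1233] foot u,v,z mm [  7.51  -0.52 -13.88] F u,v,z [ 6.3 -0.3  0.5] tilt [ 0.009 -0.002 -1.   ] T [-1.03 -1.43 -0.01]
```

jog_arm(series=[[[-0.003,0.001,0.003],0,-1],[[-0.006,0.001,0.006],0,-1],[[-0.009,0.001,0.009],0,-1],[[-0.011,0.001,0.012],0,-1],[[-0.011,0.001,0.016],0,-1],[[-0.011,0.001,0.02],0,-1],[[-0.011,0.001,0.02],0,-1]])

```text
t: 30.52
eef_pos: [0.5195, 0.144, 0.1173]
orientation: [-3.073, 0.652, -0.016]
ft_force: [6.3, -4.6, -0.3]
width: 0.362
finger_force: 65.0
```

```bash
python3 -c "
from h import *
avg(3);rel(0)"
```

```text
avg F uvz [ 7.49 -0.85 -0.71] T [-0.278 -1.885 -0.018]
t 30.67 eef [0.5195 0.144  0.1174] foot u,v,z mm [  4.49  -0.65 -19.83] F u,v,z [ 7.2 -1.1 -0.9] tilt [ 0.01  -0.002 -1.   ] T [-1.03 -1.61 -0.02]
```

jog_arm(series=[[[0.001,0.001,0.006],0,-1],[[0.002,0.001,0.012],0,-1],[[0.002,0.001,0.018],0,-1],[[0.002,0.001,0.024],0,-1],[[0.002,0.001,0.03],0,-1],[[0.002,0.001,0.036],0,-1],[[0.002,0.001,0.036],0,-1]])

```text
t: 31.25
eef_pos: [0.5196, 0.1438, 0.1061]
orientation: [-3.072, 0.652, -0.014]
ft_force: [6.1, -2.4, -1.4]
width: 0.362
finger_force: 64.8
```

```bash
python3 -c "
from h import *
avg(3);rel(0)"
```

```text
avg F uvz [ 6.49 -0.02 -1.51] T [-0.008 -1.7   -0.022]
t 31.4 eef [0.5196 0.1438 0.1061] foot u,v,z mm [  4.62  -0.81 -31.12] F u,v,z [ 6.6 -0.2 -1.6] tilt [ 0.009 -0.001 -1.   ] T [-0.73 -1.54 -0.03]
```

jog_arm(series=[[[0.001,0,0.006],0,-1],[[0.002,0,0.012],0,-1],[[0.003,0,0.018],0,-1],[[0.003,0,0.024],0,-1],[[0.003,0,0.03],0,-1],[[0.003,0,0.036],0,-1],[[0.003,0,0.04],0,-1],[[0.003,0,0.04],0,-1]])

```text
t: 32.07
eef_pos: [0.5198, 0.1436, 0.0937]
orientation: [-3.072, 0.652, -0.012]
ft_force: [4.4, -2.0, -1.9]
width: 0.365
finger_force: 64.7
```

```bash
python3 -c "
from h import *
avg(3);rel(0)"
```

```text
avg F uvz [ 5.65  0.16 -2.24] T [ 0.013 -1.376 -0.022]
t 32.22 eef [0.5198 0.1437 0.0938] foot u,v,z mm [  4.9   -0.81 -43.44] F u,v,z [ 5.8 -0.3 -2.5] tilt [ 0.008 -0.001 -1.   ] T [-0.54 -1.28 -0.02]
```

jog_arm(series=[[[0.002,0,0.003],0,-1],[[0.004,0,0.006],0,-1],[[0.006,0,0.009],0,-1],[[0.006,0,0.012],0,-1],[[0.006,0,0.014],0,-1],[[0.006,0,0.014],0,-1]])

```text
t: 32.72
eef_pos: [0.5202, 0.1434, 0.0901]
orientation: [-3.072, 0.652, -0.005]
ft_force: [0.6, -2.3, 6.9]
width: 0.363
finger_force: 66.0
```

```bash
python3 -c "
from h import *
avg(3);rel(0)"
```

```text
avg F uvz [ 2.01 -1.45  8.28] T [-0.304 -0.803 -0.063]
t 32.87 eef [0.5201 0.1434 0.0901] foot u,v,z mm [  5.24  -0.91 -47.07] F u,v,z [ 1.9 -1.   8.2] tilt [ 0.004  0.    -1.   ] T [-0.56 -0.58 -0.07]
```

jog_arm(series=[[[0,0,-0.004],0,-1],[[0,0,-0.004],0,0.2],[[0,0,-0.004],0,0.2],[[0,0,-0.004],0,0.4],[[0,0,-0.004],0,0.6],[[0,0,-0.004],0,0.6],[[0,0,-0.004],0,0.6],[[0,0,-0.004],0,0.6]])

```text
t: 33.53
eef_pos: [0.5182, 0.1434, 0.0886]
orientation: [3.073, -0.652, -0.001]
ft_force: [0.5, -0.1, -0.7]
width: 0.798
finger_force: 0.0
```

Run:
```python
from h import *
avg(3);rel(0);print(get_state()['width'])
s=vision.capture('side')
cv2.imwrite('pics/h.png',cv2.resize(s['frame'][200:290,240:340],(660,594),interpolation=cv2.INTER_CUBIC))
```

```text
avg F uvz [-0.06  0.33  0.11] T [ 0.013  0.004 -0.01 ]
t 33.68 eef [0.5184 0.1433 0.0888] foot u,v,z mm [  3.73  -1.69 -48.41] F u,v,z [-0.3  0.3 -0.1] tilt [-0.  0. -1.] T [0.06 0.01 0.03]
0.7964667919696865
```

jog_arm(series=[[[0,0,-0.05],0,1],[[0,0,-0.1],0,1],[[0,0,-0.2],0,1],[[0,0,-0.3],0,1],[[0,0,-0.4],0,1],[[0,0,-0.4],0,1],[[-0.4,0,-0.4],0,1],[[-0.4,0,-0.4],0,1],[[-0.4,0,-0.4],0,1],[[-0.4,0,-0.4],0,1],[[-0.4,0,-0.4],0,1]])

```text
t: 34.65
eef_pos: [0.4077, 0.1926, 0.2087]
orientation: [-3.074, 0.649, -0.001]
ft_force: [0.2, 0.2, 0.1]
width: 1.004
finger_force: 0.0
```

Run:
```python
from h import *
s=vision.capture('side')
cv2.imwrite('pics/i.png',cv2.resize(s['frame'][200:290,240:340],(660,594),interpolation=cv2.INTER_CUBIC))
print(get_state()['eef_pos'])
b=np.array([.5157,.1464,.075])
for h in(0,.005,.065): print(h,np.round((proj(s,b+[0,0,h])-[200,240])*6.6)[::-1])
```

```text
[0.40870617 0.19225615 0.2088764 ]
0 [322. 361.]
0.005 [322. 351.]
0.065 [321. 230.]
```

View pics/i.png

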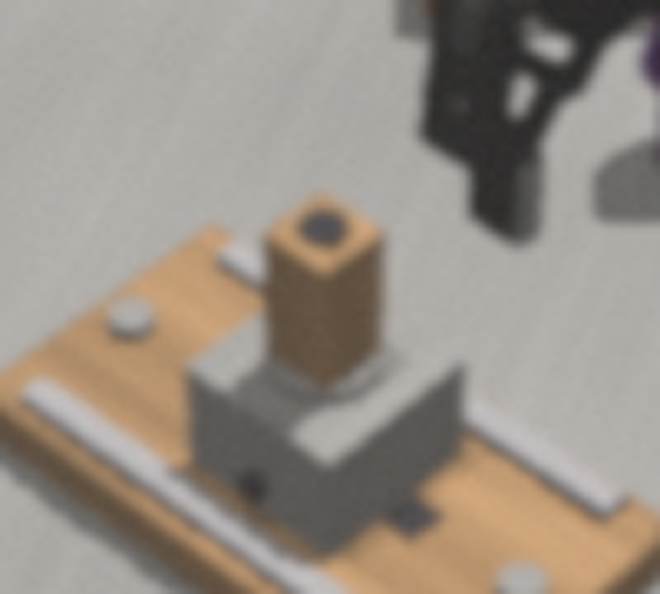

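The post stands upright with its collar on the block: its top dot is at (323,228), and (321,230) is predicted for fully seated. The gripper is clear, so I'm handing in.

```bash
python3 -c "
from bench import job
print(job.sign_off())"
```

```text
the job is handed in; nothing more can be done
None
```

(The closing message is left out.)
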